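# Lay the glove box down and park it at the back of the tattoo station

## Robot

A 6-joint arm with a two-finger parallel gripper is mounted at the origin on the work surface. World frame = base frame: x ahead of the robot, y to its left, z up, the work surface at z = 0. Lengths are in m, angles in rad, forces in N, time in s.
With the tool pointing down it reaches from about 0.325 to 0.775 m from the base axis. Payload 9.3 kg.
Tool frame: the origin (TCP) lies on the front face of the gripper's body, between the roots of the fingers; the fingertips stand 73 mm ahead of it and the grasp point (between the pads) lies 54 mm ahead of it; z points along the fingers, y is the line along which they close (so a half turn about z gives the same grasp; the last joint's range is limited). The gripper opens to 85 mm and grips with 20 to 120 N. Pads are 22 mm wide; open, the fingers measure 114 mm over their backs; the gripper's body (76 mm by 85 mm) begins 54 mm behind the grasp point. The pads swing forward as they close: fully open they stand 13 mm farther back than shut.
Start: joints at [0.988, 0.259, 0.021, 1.334, 0, 1.418], TCP at [0.229, 0.5, 0.304] pointing down, gripper open.
Joint ranges: [-3.04, 3.04], [-0.91, 1.82], [-1.04, 1.36], [-1.92, 1.95], [-1.52, 1.45], [-3.14, 3.14]. Speed limits (rad/s): [2.22, 2.22, 2.79, 3.14, 3.14, 3.14].

## Interface

Orientations are given as [roll, pitch, yaw] about the fixed x, y, z axes, in that order (R = Rz(yaw) Ry(pitch) Rx(roll)).
In Python, from bench import r gives the robot as it stands.
- The arm moves only by the tool servo_tool, never from a script. Its argument "moves" is text: rows parted by semicolons, each of 7 numbers parted by spaces: the shift along the tool's x, y, z scaled (see below), then the turn, a rotation vector about the tool's x, y, z scaled (see below), then the opening, from -1 (shut) to 1 (fully open). A call has 1 to 20 rows; each row shifts and turns the commanded pose from where the row before left it, along the tool's axes as they then stand; what a row does not reach is not made up. The controller multiplies each number of a shift by 0.025 m and each number of a turn by 180 degrees. A row lasts 1/12 s, in which the tool goes at most 41.7 mm and 7.16 degrees, less where a joint would pass 70% of its speed; a pose out of reach is approached as far as the arm can. A call with a number of a shift or a turn outside -1 to 1 is refused whole. A call with a gripper value outside its range is refused whole. The fingers move at their own pace and stop on an object; the grip force is fixed at half the most. Time passes only in rows, so rows that do not move let the fingers close. It gives the time, the measured TCP pose, the force, the opening and the grip force at its end, in the units of the state.
- r.state(): the state, without advancing time (a new reading comes with each control period).
- r.get_image(name): name is "scene" or "top" or "wrist"; returns the picture (400x640x3 uint8, red, green, blue); there is no depth.
- r.get_calibration(name): a dict with "fx", "fy", "cx", "cy" (pixels), "world_to_cam" (4x4, takes a point from world to camera coordinates); the wrist camera has in their place "tool_from_camera" (4x4, takes a point from camera to tool coordinates, whose origin is the TCP and whose axes are the flange's). Camera axes: x right, y down, z forward; pixel columns grow to the right and rows downward; lengths in m; the calibration is good to about 2 mm. A picture is of the moment at which its call begins: read the wrist's pose just before it. get_calibration takes no time and is no camera call.
- r.finish_job(): hands the job in; it is judged then, once.
Trained networks look in the newest picture that a camera, given by its name, has taken for a name from the list of things; names that differ only in an ending like _2 or _b are one class to them, and where a whole thing is asked for, a point or a joint stands for the part that bears it (a point fixed in the world has none). Each returns a list of dicts, best first, with "p" (0 to 1); they miss things now and then, are a little off and sometimes report something else, mostly with a low value. They report only what shows in the picture. A call takes as long as a camera call.
- r.search_frame(camera, label): "point" ([column, row] in pixels, amid what is visible of it).
- r.landmark_of(camera, label): "point" ([column, row] in pixels: a listed point, or the origin of a listed thing).
The state is a dict: "t": time; "joint_pos": joint angles; "qvel": joint speeds; "effort": joint torques, N m; "tcp_pos": TCP position; "eef_rot": TCP orientation; "wrist_force": force on the tool from outside, world axes, zero at the start; "torque": the same for the moment, N m; "grip_width": finger opening in m; "grasp_force": force on a finger pad.
Only numpy, scipy, OpenCV 4.12 (cv2) and the standard library are available. Lean on these libraries where they do the work, as an engineer would, in place of code of your own. Each camera call takes 0.05 s, during which the arm holds its last target. There are 200 camera calls.

## Task

The white box of gloves has been left standing on its long edge on the black work board. Push it over, away from the robot, so that it lies flat with its glove opening facing up, and slide it back until its long side lies flush along the raised back edge of the board. Only push it, gently: do not pick it up or ram it, and leave everything else on the board where it is.

Things in the scene. Friction and masses are not known exactly. Their poses are not given: they have to be found in the camera images.
- glove_box: Closed white cardboard box of gloves with blue bands: 240 mm long (own y), 70 deep (own x), 125 high (own z) as it stands at first; 0.25 to 0.5 kg. Origin: centre of the underside it first stands on. Its big -x face has the oval glove opening and first faces the robot (yaw up to 0.55 rad). Once laid down: 70 mm high, 125 mm deep, own -x up, own +z to the board's back edge
- opening (a point): Middle of the oval glove opening, in the plane of the box's -x face, 75 mm above its origin; 70 mm above the board's top when the box lies properly
- heel (a point): Middle of the box's far lower edge (35 mm in own +x from its origin), which stays on the board. Pushed near the top of its -x face, along an arc about this edge, the box tips about it, balances at about 0.5 rad, then falls by itself (a low or level push may only slide it). Once flat, this edge is the bottom of the side nearest the robot
- lead_left (a point): On the box's 70 mm wide upper side as it stands (125 mm above the origin), at its +y end, halfway through the depth. Once the box lies flat this side is the one towards the back edge, and this point is at its left end, 35 mm above the board
- lead_right (a point): The same at the -y end of that side
- board: Fixed black work board, 420 mm (its own x) by 920 mm (its own y), 12 mm thick, lying on the table, its own x pointing away from the robot (turned up to 0.15 rad). Origin at the centre of its underside. Along its far side runs a fixed raised edge 20 mm thick, its top 42 mm above the table (30 mm above the board)
- back_edge (a point): Middle of the raised edge's inner face, at the board's top surface: 190 mm in the board's own +x from its origin. The face runs along the board's own y
- ink_blue: Loose blue ink bottle, 33 mm across, 92 mm high; origin at the centre of its underside
- ink_red: Loose red ink bottle, 33 mm across, 92 mm high; origin at the centre of its underside
- ink_green: Loose green ink bottle, 33 mm across, 92 mm high; origin at the centre of its underside
- wash_bottle: Loose wash bottle with green cap and thin spout, 67 mm across, 195 mm high; origin at the centre of its underside
- cartridge_box: Loose black box of needle cartridges with a grey band and a red stripe on top, 75 x 110 x 45 mm high; origin at the centre of its underside
- machine: Loose tattoo machine lying on its side, brass frame and red grip, about 195 mm long (own x), 27 mm high; origin under the middle of its brass frame, 31 mm from its rear end
- cap_rack: Loose steel ink cap rack, 45 x 130 x 25 mm high; origin at the centre of its underside

How it is judged:
At the end, for the whole second after the job is handed in: The glove box lies flat on the board at rest, opening up (within about 3 degrees), and both ends of its long side are within 6 mm of the raised edge's inner face (height (world z) of opening between 0.076 and 0.088 m and angle between the x axis of glove_box and the z axis of board, either way round below 0.06 rad and x of each of lead_left, lead_right in the frame of board above 0.184 m and y of lead_left in the frame of board below 0.47 m and y of lead_right in the frame of board above -0.47 m and linear speed of glove_box below 0.02 m/s); the robot touches nothing.
It fails at once if the glove box is picked up: the edge it tips about rises more than 20 mm off the board (height (world z) of heel above 0.032 m).
It fails at once if the glove box is rammed or squeezed by the robot with more than 60 N (contact force between the arm and glove_box above 60 N).
It fails at once if the glove box is tipped the wrong way, on to its opening (height (world z) of opening below 0.03 m).
It fails at once if another thing on the board is moved by more than 15 mm (distance of any of ink_blue, ink_red, ink_green, wash_bottle, cartridge_box, machine, cap_rack from where it was at the start of the episode above 0.015 m).
It fails at once if another thing on the board is knocked over (angle between any of ink_blue, ink_red, ink_green, wash_bottle's own z axis and vertical above 0.5 rad).
It also fails if it takes over 72 s, if anything falls off the work surface, if the arm or the gripper's body presses on something with over 40 N, if the wrist force passes 120 N, or if a joint passes its speed limit or range.

## Working session

There is one attempt and no reset: what is moved stays moved. The work goes in short steps, Python scripts to look and compute and a tool call to move; the robot and the scene stay as the last step left them, time stands still between calls to the robot, and variables do not carry over. Pictures are saved under pics/ and viewed, at most 10 in all, crops included, and the job is handed in when it is done.

Besides the shell and the picture viewer there is one more tool, called after "Emit:" by a JSON object that holds its "method" and its "body". servo_tool: Moves the arm, as the interface text tells. Shifts and turns lie within -1 to 1; 1 stands for 0.025 m of shift or 180 degrees of turn. Its arguments: {"type":"object","properties":{"moves":{"type":"string"}},"required":["moves"]}

```bash
mkdir -p pics; cat > h.py <<'E'
import numpy as np, cv2
from bench import r
def P(cam):
    c=r.get_calibration(cam); K=np.array([[c["fx"],0,c["cx"]],[0,c["fy"],c["cy"]],[0,0,1]])
    return K,np.array(c["world_to_cam"])
def ray(cam,px,z):
    K,T=P(cam); d=T[:3,:3].T@np.linalg.solve(K,[px[0],px[1],1]); o=-T[:3,:3].T@T[:3,3]
    return o+d*(z-o[2])/d[2]
def tri(pa,pb,a="scene",b="top"):
    M=[(lambda K,T:K@T[:3])(*P(c)) for c in(a,b)]
    X=cv2.triangulatePoints(M[0],M[1],np.float64(pa).reshape(2,1),np.float64(pb).reshape(2,1))[:,0]
    return X[:3]/X[3]
def proj(cam,X):
    K,T=P(cam); p=K@(T[:3,:3]@np.asarray(X)+T[:3,3]); return p[:2]/p[2]
E
python3 - <<'E'
from h import *
for c in("scene","top"):
    cv2.imwrite(f"pics/{c}0.png",r.get_image(c)[:,:,::-1])
for n in ["glove_box","opening","heel","lead_left","lead_right","back_edge","board","ink_blue","ink_red","ink_green","wash_bottle","cartridge_box","machine","cap_rack"]:
    o={}
    for c in("scene","top"):
        l=r.landmark_of(c,n)
        if l:o[c]=l[0]["point"]; print(n,c,np.round(l[0]["point"]),round(l[0]["p"],2),end=" ")
    print(np.round(tri(o["scene"],o["top"]),3) if len(o)==2 else "")
print(r.state())
E
```

```text
glove_box scene [327. 208.] 0.64 glove_box top [298. 212.] 0.66 [ 0.523  0.068 -0.002]
opening top [299. 217.] 0.57 
heel scene [337. 213.] 0.86 
lead_left scene [362. 147.] 0.75 lead_left top [253. 216.] 0.66 [0.476 0.18  0.135]
lead_right scene [291. 203.] 0.75 lead_right top [337. 189.] 0.56 [ 0.566 -0.043  0.14 ]
back_edge scene [347. 293.] 0.92 back_edge top [325. 138.] 0.59 [0.76  0.004 0.014]
board scene [306. 231.] 0.74 
ink_blue scene [361. 149.] 0.74 ink_blue top [213. 174.] 0.62 [0.547 0.212 0.221]
ink_red scene [455. 206.] 0.52 ink_red top [203. 162.] 0.6 [0.658 0.377 0.001]
ink_green scene [419. 183.] 0.8 ink_green top [216. 188.] 0.44 [0.57  0.317 0.032]
wash_bottle scene [174. 338.] 0.76 wash_bottle top [444. 165.] 0.82 [ 0.7   -0.369  0.011]
cartridge_box scene [149. 289.] 0.69 cartridge_box top [452. 202.] 0.8 [ 0.58  -0.391  0.028]
machine top [190. 226.] 0.75 

{'t': 1.5, 'joint_pos': array([ 9.88369737e-01,  2.58576821e-01,  2.14663543e-02,  1.33372668e+00,
       -1.72489502e-05,  1.41820130e+00]), 'qvel': array([ 0.00049278,  0.0003845 ,  0.00036984,  0.00069224,  0.00222247,
       -0.00075877]), 'effort': array([-3.76698404e-05, -5.55375659e+01,  3.44733882e+01,  1.48413459e-03,
       -1.46546786e-04, -3.18120783e-06]), 'tcp_pos': array([0.22918395, 0.49994292, 0.30387806]), 'eef_rot': array([-3.14154969e+00,  1.08440989e-05,  2.71176109e+00]), 'wrist_force': array([ 0.07551876, -0.22432233, -0.25650977]), 'torque': array([0.02011147, 0.00010776, 0.01960694]), 'grasp_force': 0.0, 'grip_width': 0.08537449385162844}
```

View pics/scene0.png

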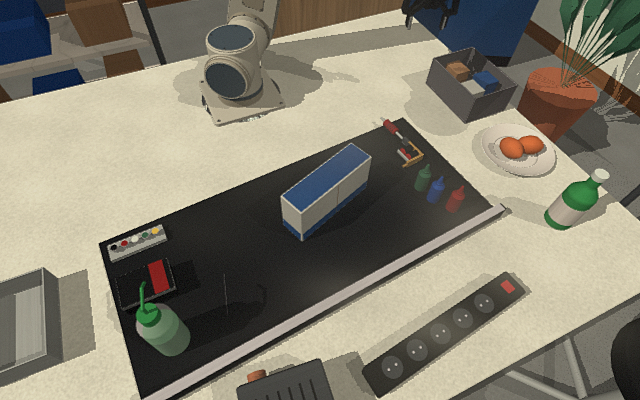

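View pics/top0.png

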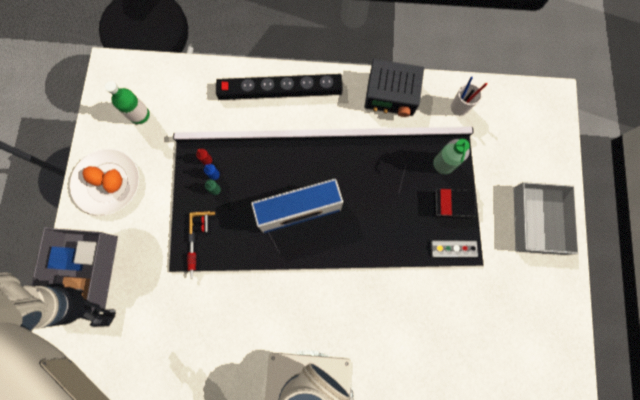

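```bash
cat > m.py <<'E'
from h import *
import sys
def blue(im):
    h=cv2.cvtColor(im,cv2.COLOR_RGB2HSV); return cv2.inRange(h,(100,90,40),(125,255,255))
def boxmask(m,near):
    n,l,s,c=cv2.connectedComponentsWithStats(m)
    i=min((i for i in range(1,n) if s[i,4]>200),key=lambda i:np.hypot(*(c[i]-near))); return np.uint8(l==i)*255
def edge(cam,im,a,b,z=.042):
    # black board -> light strip transition along image rows, between columns a,b
    g=cv2.cvtColor(im,cv2.COLOR_RGB2GRAY).astype(float); W=[]
    for t in np.linspace(.08,.92,40):
        p=a+(b-a)*t; n=np.array([-(b-a)[1],(b-a)[0]]); n/=np.hypot(*n)
        s=np.arange(-6,6.1,.25); q=(p[None]+s[:,None]*n).astype(np.float32)
        v=cv2.remap(g.astype(np.float32),q[:,0].copy(),q[:,1].copy(),1)[:,0]
        k=np.argmax(np.abs(np.gradient(v))); W.append(ray(cam,q[k],z)[:2])
    W=np.array(W); f=cv2.fitLine(W.astype(np.float32),cv2.DIST_HUBER,0,1e-5,1e-5).ravel()
    yaw=np.arctan(-f[0]/f[1]); return yaw, f[2]-f[3]*f[0]/f[1]  # x of face at y=0
E
python3 - <<'E'
from m import *
a=r.get_image("top");b=r.get_image("scene")
for c,im,near in(("top",a,(298,205)),("scene",b,(327,180))):
    m=boxmask(blue(im),near)
    cn=max(cv2.findContours(m,0,2)[0],key=cv2.contourArea); 
    q=cv2.approxPolyDP(cv2.convexHull(cn),4,True).reshape(-1,2); print(c,q.tolist())
    for p in q: print(np.round(ray(c,p,.137),3))
print(edge("top",a,np.array([176.,138]),np.array([472.,132.])))
print(edge("scene",b,np.array([150.,395]),np.array([500.,209.])))
for n,z in [("ink_blue",.1),("ink_green",.1),("ink_red",.1)]:
  for c in("scene","top"):
    s=r.search_frame(c,n); 
    if s: print(n,c,s[0]["point"],np.round(ray(c,s[0]["point"],.058),3),np.round(s[0]["p"],2))
for n,p in(("scene",b[130:260,260:480]),("top",a[120:280,160:380])):
    pass
v=np.hstack([cv2.resize(b[120:340,140:520],(760//2*1,220)),]) 
cv2.imwrite("pics/c.png",np.vstack([cv2.resize(b[125:245,260:460],None,fx=3.5,fy=2.4)[:,:,::-1],cv2.resize(a[125:245,170:370],None,fx=3.5,fy=2.4)[:,:,::-1]]))
E
```

```text
top [[334, 181], [339, 200], [259, 223], [254, 203]]
[ 0.589 -0.032  0.137]
[ 0.537 -0.048  0.137]
[0.459 0.161 0.137]
[0.512 0.18  0.137]
scene [[368, 156], [301, 210], [283, 195], [351, 144]]
[0.509 0.181 0.137]
[ 0.589 -0.031  0.137]
[ 0.536 -0.052  0.137]
[0.457 0.161 0.137]
(np.float32(0.094037965), np.float32(0.7553781))
(np.float32(0.07641717), np.float32(0.7613448))
ink_blue scene [434.4, 187.4] [0.614 0.328 0.058] 0.66
ink_blue top [210.3, 170.4] [0.616 0.332 0.058] 0.68
ink_green scene [407.6, 147.4] [0.467 0.34  0.058] 0.62
ink_green top [213.1, 187.5] [0.565 0.318 0.058] 0.64
ink_red scene [456.4, 201.1] [0.672 0.354 0.058] 0.61
ink_red top [203.3, 160.4] [0.645 0.357 0.058] 0.69
```

View pics/c.png

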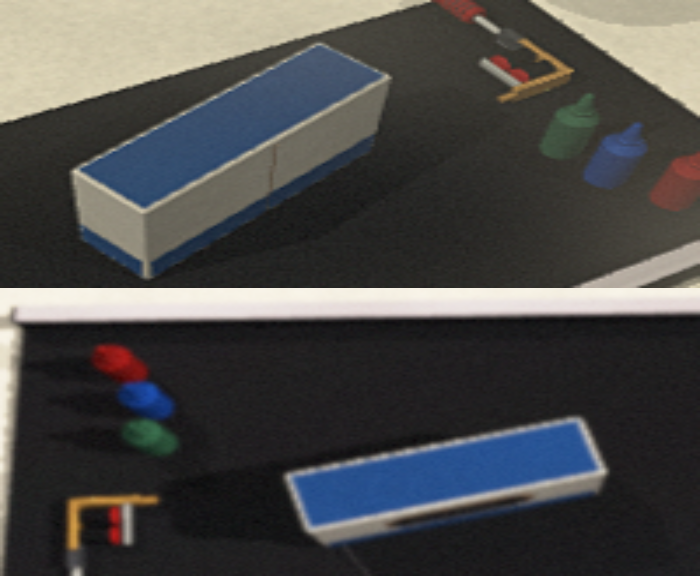

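Emit:
{"method": "servo_tool", "body": {"moves": "0 0 0 0 0 -0.0358 1;0 0 0 0 0 -0.0358 1;0 0 0 0 0 -0.0358 1;0 0 0 0 0 -0.0358 1;0 0 0 0 0 -0.0358 1;0 0 0 0 0 -0.0358 1;0 0 0 0 0 -0.0358 1;0 -1 0 0 0 0 1;0 -1 0 0 0 0 1;0 -1 0 0 0 0 1;0 -1 0 0 0 0 1;0 -1 0 0 0 0 1;0 -1 0 0 0 0 1;0 -1 0 0 0 0 1;0 -1 0 0 0 0 1;0 -1 0 0 0 0 1;0 -1 0 0 0 0 1;0 -1 0 0 0 0 1;0 -1 0 0 0 0 1;0 0 0 0 0 0 1"}}

```text
t: 3.57
tcp_pos: [0.3351, 0.2163, 0.304]
eef_rot: [-3.141, 0.0, -2.787]
wrist_force: [0.2, 0.1, -0.0]
grip_width: 0.0853
grasp_force: 0.0
```

Emit:
{"method": "servo_tool", "body": {"moves": "0 -1 0 0 0 0 1;0 -1 0 0 0 0 1;0 -1 0 0 0 0 1;0 -1 0 0 0 0 1;0 -1 0 0 0 0 1;0 -1 0 0 0 0 1;0 -1 0 0 0 0 1;0 -1 0 0 0 0 1;-0.35 -0.3 0.7 0 0 0 1;-0.3 0 0.7 0 0 0 1;-0.3 0 0.7 0 0 0 1;-0.3 0 0.7 0 0 0 1;-0.1 0 0.7 0 0 0 1;0 0 0.7 0 0 0 1;0 0 0.7 0 0 0 1;0 0 0 0 0 0 1;0 0 0 0 0 0 1"}}

```text
t: 4.98
tcp_pos: [0.4381, 0.0367, 0.1812]
eef_rot: [3.141, -0.001, -2.784]
wrist_force: [-0.0, -0.7, 0.7]
grip_width: 0.0847
grasp_force: 0.0
```

```bash
python3 - <<'E'
from h import *
b=r.get_image("scene");a=r.get_image("top")
p=r.state()["tcp_pos"]
for c in("scene","top"): print(c,proj(c,p),proj(c,p-[0,0,.06]),proj(c,p-[0,0,.073]))
cv2.imwrite("pics/d.png",np.vstack([cv2.resize(b[80:220,240:440],None,fx=3.5,fy=2.1)[:,:,::-1],cv2.resize(a[160:300,200:400],None,fx=3.5,fy=2.1)[:,:,::-1]]))
E
```

```text
scene [301.91993216 140.83180994] [302.34250294 157.93783671] [302.4283649 161.4136027]
top [304.24927666 231.40201429] [304.9022316 234.4640212] [305.03450522 235.08431324]
```

View pics/d.png

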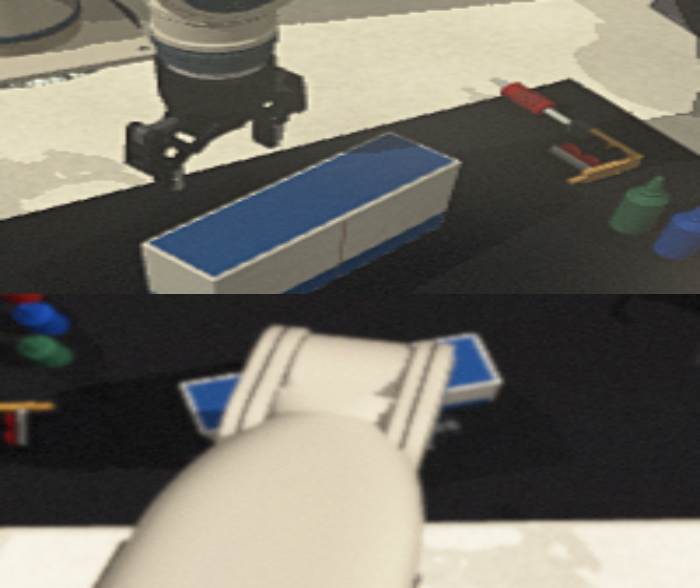

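Emit:
{"method": "servo_tool", "body": {"moves": "-0.2 -0.05 0.2 0 0 0 1;-0.2 0 0 0 0 0 1;-0.2 0 0 0 0 0 1;-0.2 0 0 0 0 0 1;-0.2 0 0 0 0 0 1;-0.2 0 0 0 0 0 1;-0.2 0 0 0 0 0 1;-0.1 0 0 0 0 0 1;-0.1 0 0 0 0 0 1;0 0 0 0 0 0 1"}}

```text
t: 5.92
tcp_pos: [0.4767, 0.0493, 0.1763]
eef_rot: [3.142, 0.0, -2.784]
wrist_force: [-0.1, -0.1, 0.8]
grip_width: 0.0855
grasp_force: 0.0
```

Emit:
{"method": "servo_tool", "body": {"moves": "-0.08 0 0 0 0 0 1;-0.08 0 0 0 0 0 1;-0.21 0 -0.13 0 0 0 1;-0.22 0 -0.13 0 0 0 1;-0.22 0 -0.11 0 0 0 1;-0.23 0 -0.1 0 0 0 1;-0.23 0 -0.09 0 0 0 1;-0.24 0 -0.08 0 0 0 1"}}

```text
t: 6.58
tcp_pos: [0.5124, 0.0626, 0.1927]
eef_rot: [-3.141, 0.0, -2.784]
wrist_force: [-1.7, 0.1, 0.9]
grip_width: 0.0853
grasp_force: 0.2
```

```bash
python3 - <<'E'
from h import *
b=r.get_image("scene")
cv2.imwrite("pics/e.png",cv2.resize(b[80:260,220:460],None,fx=3,fy=3)[:,:,::-1])
E
```

```text
(no output)
```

View pics/e.png

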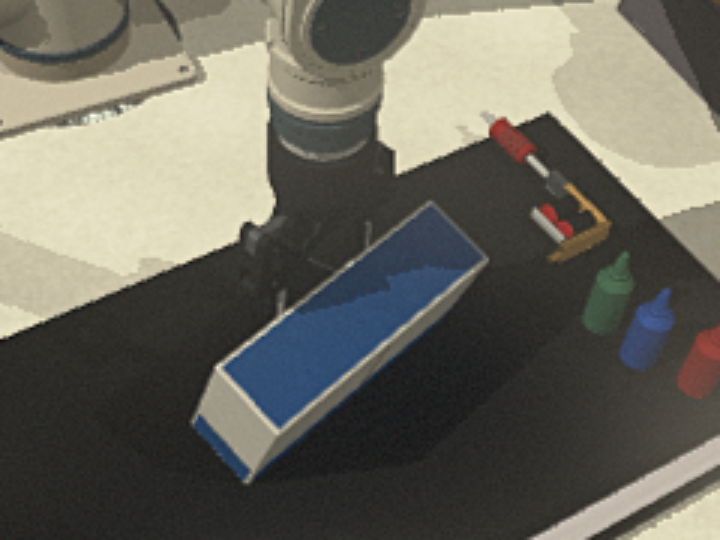

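The box is tipping nicely (leaning away, fingers behind its top); continue the arc.

Emit:
{"method": "servo_tool", "body": {"moves": "-0.24 0 -0.07 0 0 0 1;-0.24 0 -0.05 0 0 0 1;-0.25 0 -0.04 0 0 0 1;-0.25 0 -0.03 0 0 0 1;-0.25 0 -0.02 0 0 0 1;-0.25 0 0 0 0 0 1;-0.25 0 0 0 0 0 1;-0.25 0 0 0 0 0 1;-0.25 0 0.03 0 0 0 1;-0.2 0 0 0 0 0 1;0 0 0 0 0 0 1;0 0 0 0 0 0 1;0 0 0 0 0 0 1;0 0 0 0 0 0 1;0 0 0 0 0 0 1"}}

```text
t: 7.88
tcp_pos: [0.5683, 0.0836, 0.197]
eef_rot: [-3.142, -0.0, -2.784]
wrist_force: [-0.6, -0.1, 0.1]
grip_width: 0.0856
grasp_force: 0.0
```

```bash
python3 - <<'E'
from h import *
b=r.get_image("scene")
cv2.imwrite("pics/f.png",cv2.resize(b[80:300,200:460],None,fx=2.7,fy=2.7)[:,:,::-1])
E
```

```text
(no output)
```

View pics/f.png

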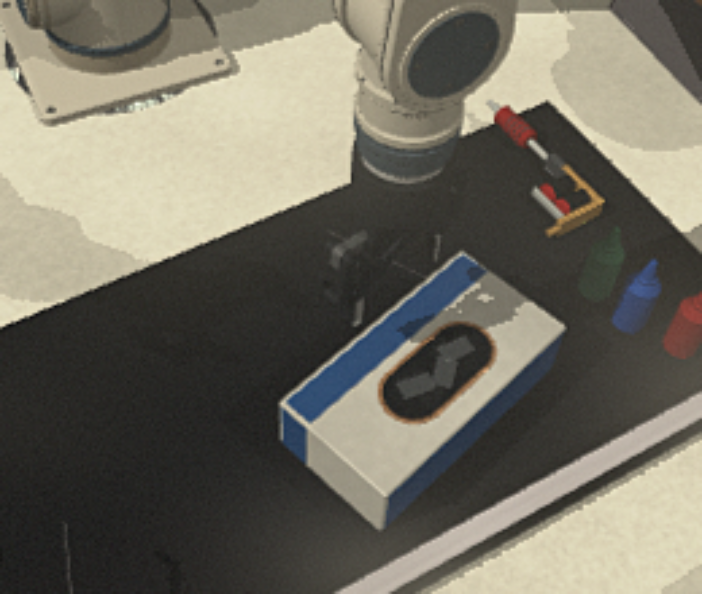

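```bash
python3 - <<'E'
from m import *
for p in [(371.1,173.3),(410,201.1),(343.7,260.7),(304,229.6)]: print(np.round(ray("scene",p,.082),3))
b=r.get_image("scene")
print(edge("scene",b,np.array([150.,395]),np.array([500.,209.])))
E
```

```text
[0.524 0.19  0.082]
[0.638 0.234 0.082]
[0.714 0.016 0.082]
[ 0.607 -0.032  0.082]
(np.float32(0.07782669), np.float32(0.76056075))
```

Emit:
{"method": "servo_tool", "body": {"moves": "0.6 0 0 0 0 0 1;0.6 0.4 0 0 0 0 1;0.6 0.5 0 0 0 0 1;0.6 0.5 0 0 0 0 1;0.6 0.5 0 0 0 0 1;0.18 0.23 0 0 0 0 1;0 0 0 0 0 0.029 1;0 0 0 0 0 0.029 1;0 0 0 0 0 0.029 1;0 0 0.7 0 0 0 1;0 0 0.7 0 0 0 1;0 0 0.7 0 0 0 1;0 0 0.7 0 0 0 1;0 0 0.5 0 0 0 1;0 0 0.38 0 0 0 1;0 0 0 0 0 0 1;0 0 0 0 0 0 1"}}

```text
t: 9.4
tcp_pos: [0.4757, 0.1057, 0.1049]
eef_rot: [-3.142, -0.0, -3.057]
wrist_force: [-0.3, -0.1, -0.3]
grip_width: 0.0856
grasp_force: 0.0
```

Emit:
{"method": "servo_tool", "body": {"moves": "-0.3 0 0 0 0 0 1;-0.3 0 0 0 0 0 1;-0.3 0 0 0 0 0 1;-0.3 0 0 0 0 0 1;-0.3 0 0 0 0 0 1;-0.2 0 0 0 0 0 1;-0.2 0 0 0 0 0 1;-0.2 0 0 0 0 0 1;-0.2 0 0 0 0 0 1;-0.2 0 0 0 0 0 1;-0.2 0 0 0 0 0 1;-0.2 0 0 0 0 0 1;-0.2 0 0 0 0 0 1;-0.2 0 0 0 0 0 1;-0.2 0 0 0 0 0 1;-0.2 0 0 0 0 0 1;0 0 0 0 0 0 1"}}

```text
t: 10.82
tcp_pos: [0.5689, 0.1135, 0.1049]
eef_rot: [-3.141, 0.001, -3.058]
wrist_force: [0.0, 0.2, 0.1]
grip_width: 0.0853
grasp_force: 0.0
```

```bash
python3 - <<'E'
from h import *
b=r.get_image("scene")
cv2.imwrite("pics/g.png",cv2.resize(b[100:320,200:460],None,fx=2.7,fy=2.7)[:,:,::-1])
E
```

```text
(no output)
```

View pics/g.png

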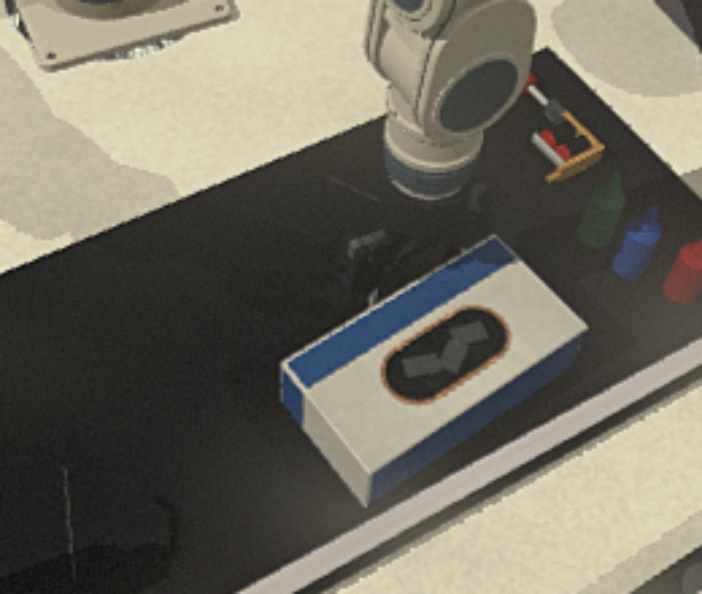

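Emit:
{"method": "servo_tool", "body": {"moves": "-0.2 0 0 0 0 0 1;-0.2 0 0 0 0 0 1;-0.2 0 0 0 0 0 1;-0.2 0 0 0 0 0 1;-0.2 0 0 0 0 0 1;-0.1 0 0 0 0 0 1;-0.1 0 0 0 0 0 1;0 0 0 0 0 0 1"}}

```text
t: 11.53
tcp_pos: [0.598, 0.1159, 0.1048]
eef_rot: [-3.141, 0.0, -3.058]
wrist_force: [-0.2, 0.1, 0.4]
grip_width: 0.0852
grasp_force: 0.5
```

```bash
python3 - <<'E'
from h import *
b=r.get_image("scene")
cv2.imwrite("pics/i.png",cv2.resize(b[150:320,290:460],None,fx=3.5,fy=3.5,interpolation=cv2.INTER_CUBIC)[:,:,::-1])
E
```

```text
(no output)
```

View pics/i.png

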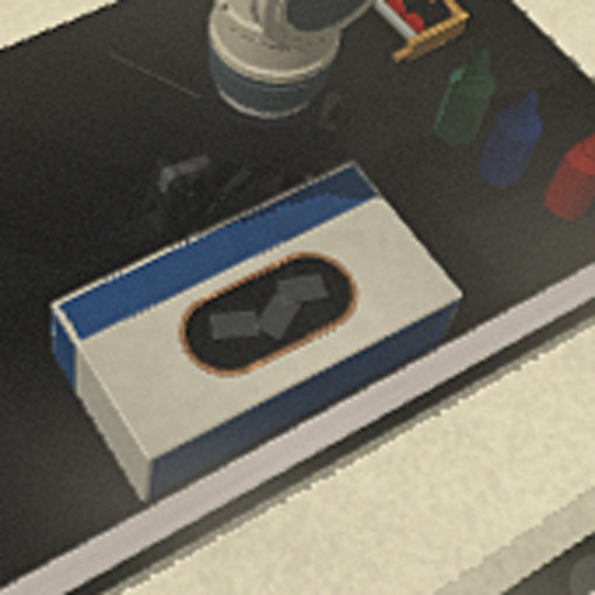

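Emit:
{"method": "servo_tool", "body": {"moves": "-0.1 0 0 0 0 0 1;-0.1 0 0 0 0 0 1;-0.1 0 0 0 0 0 1;-0.06 0 0 0 0 0 1;-0.04 0 0 0 0 0 1;0 0 0 0 0 0 1"}}

```text
t: 12.08
tcp_pos: [0.6077, 0.1168, 0.1049]
eef_rot: [-3.141, 0.0, -3.058]
wrist_force: [-2.3, -0.4, 1.1]
grip_width: 0.0854
grasp_force: 1.4
```

Emit:
{"method": "servo_tool", "body": {"moves": "-0.04 0 0 0 0 0 1;-0.04 0 0 0 0 0 1;-0.04 0 0 0 0 0 1;0 0 0 0 0 0 1"}}

```text
t: 12.42
tcp_pos: [0.6092, 0.117, 0.1049]
eef_rot: [-3.141, -0.003, -3.057]
wrist_force: [-10.2, -1.7, 6.1]
grip_width: 0.0855
grasp_force: 5.6
```

Emit:
{"method": "servo_tool", "body": {"moves": "-0.04 0 0 0 0 0 1;-0.04 0 0 0 0 0 1;0 0 0 0 0 0 1"}}

```text
t: 12.67
tcp_pos: [0.6095, 0.1169, 0.1049]
eef_rot: [-3.141, -0.006, -3.057]
wrist_force: [-20.9, -4.1, 13.2]
grip_width: 0.0854
grasp_force: 10.5
```

```bash
python3 - <<'E'
from m import *
b=r.get_image("scene")
print(edge("scene",b,np.array([150.,395]),np.array([290.,321.])),edge("scene",b,np.array([440.,241]),np.array([500.,209.])))
cv2.imwrite("pics/j.png",cv2.resize(b[170:320,290:450],None,fx=3.9,fy=3.9,interpolation=cv2.INTER_CUBIC)[:,:,::-1])
E
```

```text
(np.float32(0.092598036), np.float32(0.75641626)) (np.float32(0.14627919), np.float32(0.7930369))
```

View pics/j.png

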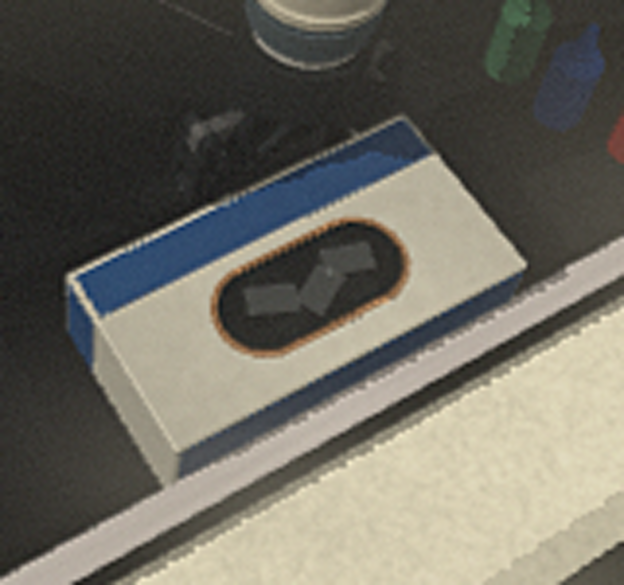

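```bash
python3 - <<'E'
from m import *
for p in [(525,265),(177,452)]:
    q=np.array(p)/3.9+[290,170]; X=ray("scene",q-0.3,.082)
    for yaw,x0 in((.085,.758),(.0778,.7606),(.0926,.7564),(.094,.7554)):
        print(np.round(X,4),"gap",np.round((x0-np.tan(yaw)*X[1]-X[0])*np.cos(yaw),4))
E
```

```text
[0.737  0.2082 0.082 ] gap 0.0033
[0.737  0.2082 0.082 ] gap 0.0074
[0.737  0.2082 0.082 ] gap 0.0001
[0.737  0.2082 0.082 ] gap -0.0012
[ 0.7578 -0.0264  0.082 ] gap 0.0024
[ 0.7578 -0.0264  0.082 ] gap 0.0048
[ 0.7578 -0.0264  0.082 ] gap 0.001
[ 0.7578 -0.0264  0.082 ] gap 0.0001
```

Emit:
{"method": "servo_tool", "body": {"moves": "0.2 0 0 0 0 0 1;0.3 0 0 0 0 0 1;0.5 0 0 0 0 0 1;0.8 0 0 0 0 0 1;0.8 0 0 0 0 0 1;0.8 0 0 0 0 0 1;0.8 0 0 0 0 0 1;0 0 -0.8 0 0 0 1;0 0 -0.8 0 0 0 1;0 0 -0.8 0 0 0 1;0 0 -0.8 0 0 0 1;0.8 0 -0.8 0 0 0 1;0.8 0 -0.8 0 0 0 1;0.8 0 0 0 0 0 1;0.8 0 0 0 0 0 1;0 0 0 0 0 0 1;0 0 0 0 0 0 1"}}

```text
t: 14.13
tcp_pos: [0.4279, 0.1018, 0.2255]
eef_rot: [3.142, 0.002, -3.057]
wrist_force: [-0.0, 0.6, -0.6]
grip_width: 0.0858
grasp_force: 0.0
```

```bash
python3 - <<'E'
from h import *
b=r.get_image("scene");a=r.get_image("top")
for n in["lead_left","lead_right","opening"]:
    for c in("scene","top"):
        l=r.landmark_of(c,n)
        if l: print(n,c,np.round(ray(c,l[0]["point"],.082 if n=="opening" else .047),3),l[0]["p"])
cv2.imwrite("pics/k.png",np.vstack([cv2.resize(b[150:320,270:470],None,fx=3.5,fy=1.75)[:,:,::-1],cv2.resize(a[115:235,180:380],None,fx=3.5,fy=2.4)[:,:,::-1]]))
E
```

```text
lead_left scene [0.74  0.202 0.047] 0.84
lead_right scene [ 0.757 -0.027  0.047] 0.86
opening scene [0.696 0.099 0.082] 0.91
opening top [0.705 0.088 0.082] 0.57
```

View pics/k.png

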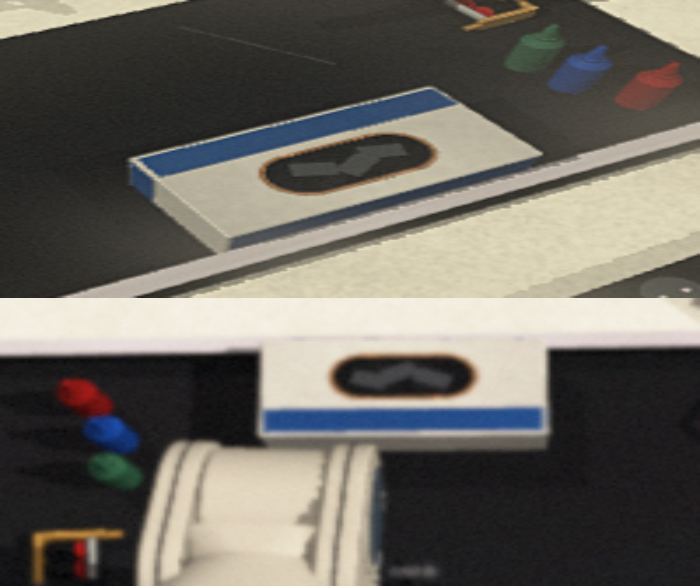

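The box lies flat with its opening up, flush along the back edge, and the bottles haven't moved.

```bash
python3 -c "
from bench import r
print(r.finish_job())"
```

```text
the job is handed in; nothing more can be done
None
```

The glove box was tipped over and slid back, and now lies flat with its opening up, flush along the raised back edge to within about 3 mm by camera. The last pictures show no other item moved, though the right side of the board wasn't re-checked; the job is handed in, but no verdict came back.

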